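# Gauge a roller pin and log its size

## Robot

A 6-joint arm with a two-finger parallel gripper is mounted at the origin on the work surface. World frame = base frame: x ahead of the robot, y to its left, z up, the work surface at z = 0. Lengths are in mm, angles in degrees, forces in N, time in s.
With the tool pointing down it reaches from about 350 to 800 mm from the base axis. Payload 7.3 kg.
Tool frame: the origin (TCP) lies midway between the tips of the shut fingers; the grasp point (between the pads) lies 19 mm behind it (r.grip_point_offset is the distance from the TCP to the grasp point, in mm); z points along the fingers, y is the direction in which the jaws open and shut (so a half turn about z gives the same grasp; the last joint's range is limited). The gripper opens to 85 mm and grips with 20 to 120 N. Pads are 22 mm wide; open, the fingers measure 114 mm over their backs; the gripper's body (76 mm by 85 mm) begins 54 mm behind the grasp point. The pads swing forward as they close: fully open they stand 13 mm farther back than shut.
Start: joints at [-73.568, 19.595, 87.324, -0, 73.075, -8.365], TCP at [220.216, -476.602, 231.322] pointing down, gripper open.
Joint ranges: [-145.02, 145.02], [-44.19, 115.74], [2.07, 154.8], [-57.11, 237.11], [16.16, 152.29], [-177.93, 177.93]. Speed limits (degrees/s): [147.25, 147.25, 180, 180, 180, 180].

## Interface

Orientations are given as [roll, pitch, yaw] about the fixed x, y, z axes, in that order (R = Rz(yaw) Ry(pitch) Rx(roll)).
In Python, from cell import monitor, viewer, r, masks_of, pinpoint gives the robot as it stands. The module is installed in compiled form; this text tells all that it offers.
- The arm moves only by the tool play_rows, never from a script. Its argument "moves" is a list that holds one entry, the list of rows, each a list of 5 numbers: the finger opening in mm, from 0 to 85.4, then the shift along the tool's x, y, z in mm, then the turn about the tool's z in rad. In form: [[[fingers, tx, ty, tz, twist], ...]]. A call has 1 to 20 rows; each row shifts and turns the commanded pose from where the row before left it, along the tool's axes as they then stand; what a row does not reach is not made up. A row lasts 1/10 s, in which the tool goes at most 50 mm and 8.59 degrees, less where a joint would pass 70% of its speed; a pose out of reach is approached as far as the arm can. A call is refused whole if a number of a shift passes 50 or a number of a turn 0.15, either way. A call with a gripper value outside its range is refused whole. The fingers move at their own pace and stop on an object; "newtons" is the grip in N (left out, the last holds). Time passes only in rows, so rows that do not move let the fingers close. It gives the time, the measured TCP pose, the force and the opening at its end, in the units of the state.
- monitor.observe(): the state, without advancing time (a new reading comes with each control period).
- viewer.camera(name): name is "scene" or "side" or "wrist"; returns a dict with "img" (400x640x3 uint8, red, green, blue), "range_z" (400x640 float32, mm along the optical axis (not along the pixel's ray), 0 where there is no reading), "fx", "fy", "cx", "cy" (pixels), "dist_coeffs" ([k1, k2, p1, p2, k3] as OpenCV has them; the pictures are not rectified), "cam_to_world" (4x4, takes a point from camera to world coordinates). Camera axes: x right, y down, z forward; pixel columns grow to the right and rows downward; lengths in mm; the calibration is good to about 2 mm. A picture is of the moment at which its call begins.
- r.hand_in(): hands the job in, once; it reports no verdict.
Trained networks look in a picture, given as the dict that the camera call returned (one of the last four; its "shot" number tells which), for a name from the list of things; names that differ only in an ending like _2 or _b are one class to them, and where a whole thing is asked for, a point or a joint stands for the part that bears it (a point fixed in the world has none). Each returns a list of dicts, best first, with "conf" (0 to 1); they miss things now and then, are a little off and sometimes report something else, mostly with a low value. They report only what shows in the picture. A call takes as long as a camera call. They do not tell look-alikes from the thing itself.
- masks_of(picture, name): "region" (400x640 bool, what is visible of it) and "bbox" ([left, top, right, bottom] in pixels, round what is visible of it).
- pinpoint(picture, name): "pixel" ([column, row] in pixels: a listed point, or the origin of a listed thing).
The state is a dict: "time": time; "joint_positions": joint angles; "joint_velocities": joint speeds; "joint_efforts": joint torques, N m; "tcp_pos": TCP position; "tcp_rot": TCP orientation; "force": force on the tool from outside, world axes, zero at the start; "moment": the same for the moment, N m; "opening": opening from 0.0 (shut) to 1.0 (fully open).
Only numpy, scipy, OpenCV 4.12 (cv2) and the standard library are available. Lean on these libraries where they do the work, as an engineer would, in place of code of your own. Each camera call takes 0.05 s, during which the arm holds its last target. There are 200 camera calls.

## Task

Gauge the roller pin that stands in the single-hole grey holder: try it in the holes of the sloping gauge plate one after another from the largest down to the smallest, pushing it in until its shoulder rests on the plate wherever it passes and pressing it against the mouth where it does not. Leave it hanging fully home in the smallest hole that it passes, let go of it, and then press the white key of that hole, and no other key, until it clicks. Leave the spare pin in its wooden rack and the mug, bottle and screwdriver where they are.

Things in the scene. Friction and masses are not known exactly. Their poses are not given: they have to be found in the camera images.
- pin_thick_mid (a point): Mid-point of a roller pin 105 mm long, z axis from tip to grip: steel shank 21 mm thick, 60 mm long, tip tapered 2 mm over 4 mm; round grey plastic grip 36 mm thick, 45 mm long; flat shoulder 7.5 mm above this point. 0.1-0.2 kg. Passes the largest and middle holes, not the smallest. Starts upright, grip up, in the holder (then it is the pin to gauge) or in the rack's middle hole (then it is the spare).
- pin_thin_mid (a point): Mid-point of a roller pin 105 mm long, z axis from tip to grip: steel shank 17 mm thick, 60 mm long, tip tapered 2 mm over 4 mm; round grey plastic grip 36 mm thick, 45 mm long; flat shoulder 7.5 mm above this point. 0.1-0.2 kg. Passes all three holes. Starts upright, grip up, in the holder (then it is the pin to gauge) or in the rack's middle hole (then it is the spare).
- plate_hole0 (a point): Centre of the mouth of the largest hole (27 mm, round, right through the plate), at the end of the row far from the robot, on the plate's upper face, about 0.12 m up. z axis: plate normal, leaning 30 degrees from vertical towards the robot's left; x up the slope, y along the row to the largest hole. Holes are 60 mm apart; its key key_large lies 75 mm down the slope (-x).
- plate_hole1 (a point): Centre of the mouth of the middle hole (23 mm, round, right through the plate), in the middle of the row, on the plate's upper face, about 0.12 m up. z axis: plate normal, leaning 30 degrees from vertical towards the robot's left; x up the slope, y along the row to the largest hole. Holes are 60 mm apart; its key key_middle lies 75 mm down the slope (-x).
- plate_hole2 (a point): Centre of the mouth of the smallest hole (19 mm, round, right through the plate), at the end of the row near the robot, on the plate's upper face, about 0.12 m up. z axis: plate normal, leaning 30 degrees from vertical towards the robot's left; x up the slope, y along the row to the largest hole. Holes are 60 mm apart; its key key_small lies 75 mm down the slope (-x).
- key_large (a joint): Key of the largest hole: travel in m, 0 up, 0.006 fully down, where it clicks; springs back. Pressed square to the plate with 5 N at full travel (1.5 N to start).
- key_middle (a joint): Key of the middle hole: travel in m, 0 up, 0.006 fully down, where it clicks; springs back. Pressed square to the plate with 5 N at full travel (1.5 N to start).
- key_small (a joint): Key of the smallest hole: travel in m, 0 up, 0.006 fully down, where it clicks; springs back. Pressed square to the plate with 5 N at full travel (1.5 N to start).
- key_large_top (a point): Centre of the top of the largest hole's key: a white round cap 24 mm across in a black collar 40 mm across, top 22 mm above the plate's upper face when up. Own z axis: the plate's normal, out of the face; it is pressed along -z.
- key_middle_top (a point): Centre of the top of the middle hole's key: a white round cap 24 mm across in a black collar 40 mm across, top 22 mm above the plate's upper face when up. Own z axis: the plate's normal, out of the face; it is pressed along -z.
- key_small_top (a point): Centre of the top of the smallest hole's key: a white round cap 24 mm across in a black collar 40 mm across, top 22 mm above the plate's upper face when up. Own z axis: the plate's normal, out of the face; it is pressed along -z.
- gauge: The fixed gauge: base plate 150 x 225 mm, four legs, and on them the plate, 150 mm (up the slope) x 225 mm x 12 mm, at 30 degrees, its low edge, with the keys, on the robot's left, the row of holes running away from the robot. Origin at the centre of the base's underside, on the table.
- holder_hole0 (a point): Centre of the mouth of the single hole (26 mm wide, 62 mm deep) in the holder's top: a fixed grey block 80 x 80 x 65 mm. A pin stands in it with its shoulder on the block's top.
- rack_hole1 (a point): Centre of the mouth of the middle of the three holes (26 mm wide, 62 mm deep) in the spares rack: a fixed wooden block 170 x 70 x 65 mm.
- mug: White mug, 82 mm across, 95 mm high, origin under its centre. Bystander.
- ink: White plastic bottle with a black cap, 60 mm across, 140 mm high, origin under its centre. Bystander.
- driver: Screwdriver lying on the far side of the table. Bystander.
Things that resemble listed ones, but are neither listed nor needed, are in the scene too. What is shaped like the part that bears pin_thin_mid but red or yellow is not meant.

How it is judged (in metres and radians):
On the way, in this order (a step that is already met when the one before it is completed fails the run):
1. the pin from the holder is pushed through the largest hole, its shoulder within 10 mm of the plate (((horizontal distance between pin_thin_mid and rack_hole1 below 0.03 m and z of pin_thick_mid in the frame of plate_hole0 below 0.002 m and angle between the z axis of pin_thick_mid and the z axis of plate_hole0, either way round below 0.2 rad and angle between pin_thick_mid's own z axis and vertical below 1 rad and x of pin_thick_mid in the frame of plate_hole0 between -0.006 and 0.006 m and y of pin_thick_mid in the frame of plate_hole0 between -0.006 and 0.006 m) or (horizontal distance between pin_thick_mid and rack_hole1 below 0.03 m and z of pin_thin_mid in the frame of plate_hole0 below 0.002 m and angle between the z axis of pin_thin_mid and the z axis of plate_hole0, either way round below 0.2 rad and angle between pin_thin_mid's own z axis and vertical below 1 rad and x of pin_thin_mid in the frame of plate_hole0 between -0.006 and 0.006 m and y of pin_thin_mid in the frame of plate_hole0 between -0.006 and 0.006 m))), for 0.1 s.
2. then through the middle hole likewise (((horizontal distance between pin_thin_mid and rack_hole1 below 0.03 m and z of pin_thick_mid in the frame of plate_hole1 below 0.002 m and angle between the z axis of pin_thick_mid and the z axis of plate_hole1, either way round below 0.2 rad and angle between pin_thick_mid's own z axis and vertical below 1 rad and x of pin_thick_mid in the frame of plate_hole1 between -0.006 and 0.006 m and y of pin_thick_mid in the frame of plate_hole1 between -0.006 and 0.006 m) or (horizontal distance between pin_thick_mid and rack_hole1 below 0.03 m and z of pin_thin_mid in the frame of plate_hole1 below 0.002 m and angle between the z axis of pin_thin_mid and the z axis of plate_hole1, either way round below 0.2 rad and angle between pin_thin_mid's own z axis and vertical below 1 rad and x of pin_thin_mid in the frame of plate_hole1 between -0.006 and 0.006 m and y of pin_thin_mid in the frame of plate_hole1 between -0.006 and 0.006 m))), for 0.1 s.
3. then it is tried in the smallest hole: the thin pin goes through likewise, the thick pin touches the mouth with more than 1 N, its centre within 8 mm of the hole's axis (((horizontal distance between pin_thin_mid and rack_hole1 below 0.03 m and z of pin_thick_mid in the frame of plate_hole2 between 0.042 and 0.0575 m and angle between the z axis of pin_thick_mid and the z axis of plate_hole2, either way round below 0.2 rad and angle between pin_thick_mid's own z axis and vertical below 1 rad and x of pin_thick_mid in the frame of plate_hole2 between -0.008 and 0.008 m and y of pin_thick_mid in the frame of plate_hole2 between -0.008 and 0.008 m and contact force between pin_thick and gauge above 1 N) or (horizontal distance between pin_thick_mid and rack_hole1 below 0.03 m and z of pin_thin_mid in the frame of plate_hole2 below 0.002 m and angle between the z axis of pin_thin_mid and the z axis of plate_hole2, either way round below 0.2 rad and angle between pin_thin_mid's own z axis and vertical below 1 rad and x of pin_thin_mid in the frame of plate_hole2 between -0.006 and 0.006 m and y of pin_thin_mid in the frame of plate_hole2 between -0.006 and 0.006 m))), for 0.05 s.
4. with the pin hanging in the smallest hole that it passes (thick: middle, thin: smallest), let go, that hole's key is pressed more than 5 of its 6 mm (((horizontal distance between pin_thin_mid and rack_hole1 below 0.03 m and z of pin_thick_mid in the frame of plate_hole1 below -0.003 m and angle between the z axis of pin_thick_mid and the z axis of plate_hole1, either way round below 0.2 rad and angle between pin_thick_mid's own z axis and vertical below 1 rad and x of pin_thick_mid in the frame of plate_hole1 between -0.006 and 0.006 m and y of pin_thick_mid in the frame of plate_hole1 between -0.006 and 0.006 m and contact force between the fingers and pin_thick below 0.2 N and value of joint key_middle above 0.005 m) or (horizontal distance between pin_thick_mid and rack_hole1 below 0.03 m and z of pin_thin_mid in the frame of plate_hole2 below -0.003 m and angle between the z axis of pin_thin_mid and the z axis of plate_hole2, either way round below 0.2 rad and angle between pin_thin_mid's own z axis and vertical below 1 rad and x of pin_thin_mid in the frame of plate_hole2 between -0.006 and 0.006 m and y of pin_thin_mid in the frame of plate_hole2 between -0.006 and 0.006 m and contact force between the fingers and pin_thin below 0.2 N and value of joint key_small above 0.005 m))), for 0.05 s.
At the end, for the whole second after the job is handed in: The gauged pin hangs at rest in the smallest hole it passes (thick: middle hole, thin: smallest hole), its shoulder within 4.5 mm of the plate, axis within 0.2 rad of the plate's normal; all keys are up again (within 1.5 mm); the spare pin is in the rack's middle hole (((horizontal distance between pin_thin_mid and rack_hole1 below 0.03 m and z of pin_thick_mid in the frame of plate_hole1 below -0.003 m and angle between the z axis of pin_thick_mid and the z axis of plate_hole1, either way round below 0.2 rad and angle between pin_thick_mid's own z axis and vertical below 1 rad and x of pin_thick_mid in the frame of plate_hole1 between -0.006 and 0.006 m and y of pin_thick_mid in the frame of plate_hole1 between -0.006 and 0.006 m and linear speed of pin_thick below 0.02 m/s and value of joint each of key_large, key_middle, key_small below 0.0015 m) or (horizontal distance between pin_thick_mid and rack_hole1 below 0.03 m and z of pin_thin_mid in the frame of plate_hole2 below -0.003 m and angle between the z axis of pin_thin_mid and the z axis of plate_hole2, either way round below 0.2 rad and angle between pin_thin_mid's own z axis and vertical below 1 rad and x of pin_thin_mid in the frame of plate_hole2 between -0.006 and 0.006 m and y of pin_thin_mid in the frame of plate_hole2 between -0.006 and 0.006 m and linear speed of pin_thin below 0.02 m/s and value of joint each of key_large, key_middle, key_small below 0.0015 m))); the robot touches nothing.
It fails at once if a wrong key is pressed more than 4 mm ((horizontal distance between pin_thin_mid and rack_hole1 below 0.03 m and value of joint any of key_large, key_small above 0.004 m) or (horizontal distance between pin_thick_mid and rack_hole1 below 0.03 m and value of joint any of key_large, key_middle above 0.004 m)).
It fails at once if mug, bottle or screwdriver moved more than 30 mm (distance of any of mug, ink, driver from where it was at the start of the episode above 0.03 m).
It fails at once if the spare pin is taken: both pins more than 30 mm from the rack's middle hole (distance between each of pin_thick_mid, pin_thin_mid and rack_hole1 above 0.03 m).
It also fails if it takes over 58 s, if anything falls off the work surface, if the arm or the gripper's body presses on something with over 40 N, if the wrist force passes 120 N, or if a joint passes its speed limit or range.

## Working session

There is one attempt and no reset: what is moved stays moved. The work goes in short steps, Python scripts to look and compute and a tool call to move; the robot and the scene stay as the last step left them, time stands still between calls to the robot, and variables do not carry over. Pictures are saved under pics/ and viewed, about 8 in all and at most 12, crops included, and the job is handed in when it is done.

Besides the shell and the picture viewer there is one more tool, called after ">>>" as name(argument=value, ...), one argument or row to a line, values as JSON. play_rows: Moves the arm, as the interface text tells. Its arguments: {"type":"object","properties":{"moves":{"type":"array"},"newtons":{"type":"number"}},"required":["moves"]}

```bash
mkdir -p pics
cat > h.py <<'E'
import numpy as np, cv2
from cell import monitor, viewer, r, masks_of, pinpoint
from scipy.spatial.transform import Rotation as R
def K(c): return np.array([[c['fx'],0,c['cx']],[0,c['fy'],c['cy']],[0,0,1.]])
def ray(c,px):
    u=cv2.undistortPoints(np.array([[px]],float),K(c),np.array(c['dist_coeffs'],float))[0,0]
    T=np.array(c['cam_to_world']); d=T[:3,:3]@np.array([u[0],u[1],1.]); return T[:3,3],d
def at_z(c,px,z):
    o,d=ray(c,px); return o+d*(z-o[2])/d[2]
def depth(c,px,w=2):
    x,y=int(round(px[0])),int(round(px[1])); p=c['range_z'][max(y-w,0):y+w+1,max(x-w,0):x+w+1]; p=p[p>0]
    if len(p)==0: return None
    o,d=ray(c,px); return o+d*np.median(p)
def cloud(c,mask):
    ys,xs=np.nonzero(mask&(c['range_z']>0))
    u=cv2.undistortPoints(np.stack([xs,ys],1).astype(float)[:,None],K(c),np.array(c['dist_coeffs'],float))[:,0]
    z=c['range_z'][ys,xs]; T=np.array(c['cam_to_world'])
    return (np.c_[u*z[:,None],z])@T[:3,:3].T+T[:3,3]
def save(c,n): cv2.imwrite('pics/'+n,c['img'][:,:,::-1])
def tri(rs):
    A=0;b=0
    for o,d in rs:
        d=d/np.linalg.norm(d);P=np.eye(3)-np.outer(d,d);A=A+P;b=b+P@o
    return np.linalg.solve(A,b)
E
python3 - <<'E'
from h import *
np.set_printoptions(precision=1,suppress=True)
print(monitor.observe())
for n in ['scene','side']:
    c=viewer.camera(n); save(c,n+'0.png'); print(n,np.array(c['cam_to_world'])[:3,3])
    for k in ['pin_thick_mid','pin_thin_mid','plate_hole0','plate_hole1','plate_hole2','key_large_top','key_middle_top','key_small_top','holder_hole0','rack_hole1','gauge','mug','ink']:
        for q in pinpoint(c,k)[:3]: print(k,round(q['conf'],2),np.array(q['pixel']),depth(c,q['pixel']))
E
```

```text
{'time': 0.0, 'joint_positions': array([-73.6,  19.6,  87.4,   0. ,  73.1,  -8.4]), 'joint_velocities': array([ 0.1, -0. ,  0.1, -0. , -0.1, -0. ]), 'joint_efforts': array([ -0. , -43.4, -24.6,  -0. ,   0. ,  -0. ]), 'tcp_pos': array([ 220.1, -476.2,  230.6]), 'tcp_rot': array([-179.9,   -0. ,   24.8]), 'force': array([-0.4,  0.7, -0. ]), 'moment': array([-0.1, -0. , -0. ]), 'opening': 1.001353439156876}
scene [1093.5  176.5  858.2]
pin_thick_mid 0.77 [236.7 126.6] [ 422.7 -292.2   73.9]
pin_thin_mid 0.8 [444.8 194.8] [474.9 271.1  79. ]
pin_thin_mid 0.71 [483.6 207.7] [484.  360.5  79.8]
pin_thin_mid 0.65 [405.5 182.5] [461.4 176.2  70.4]
plate_hole0 0.96 [317.3 159.9] [412.1 -68.3   9. ]
plate_hole0 0.73 [323.6 140.3] [432.7 -43.4 115.5]
plate_hole0 0.59 [314.6 178.9] [549.6 -26.4 109.8]
plate_hole1 0.96 [317.3 159.9] [412.1 -68.3   9. ]
plate_hole1 0.73 [323.6 140.3] [432.7 -43.4 115.5]
plate_hole1 0.59 [314.6 178.9] [549.6 -26.4 109.8]
plate_hole2 0.96 [317.3 159.9] [412.1 -68.3   9. ]
plate_hole2 0.73 [323.6 140.3] [432.7 -43.4 115.5]
plate_hole2 0.59 [314.6 178.9] [549.6 -26.4 
[... 1117 characters left out ...]
le1 0.71 [380.7 172.8] [436.1 -53.6 120.9]
plate_hole1 0.65 [359.4 170.1] [496.7 -48.6 131.5]
plate_hole2 0.86 [336.2 176.5] [ 564.5 -225.3   -0.5]
plate_hole2 0.71 [380.7 172.8] [436.1 -53.6 120.9]
plate_hole2 0.65 [359.4 170.1] [496.7 -48.6 131.5]
key_large_top 0.62 [339.7 196.2] [550.2  47.2 106.9]
key_middle_top 0.57 [363.  194.1] [488.2  37.2 108.4]
key_small_top 0.53 [388.1 192.6] [419.7  20.4 103.6]
holder_hole0 0.88 [376.2 269.9] [464.6 286.1  73.2]
rack_hole1 0.7 [383.7 151.9] [ 407.5 -280.9   65.2]
rack_hole1 0.23 [382.7 148.9] [ 410.8 -288.4   72.5]
gauge 0.87 [361.3 212.2] [486.9 -17.4   7.7]
mug 0.86 [288.3 299.2] [653.5 365.9  58. ]
ink 0.59 [307.  159.9] [ 667.1 -294.8   21.7]
```

Run:
```python
import cv2,numpy as np
a=cv2.imread('pics/scene0.png')[90:330,150:550];b=cv2.imread('pics/side0.png')[100:400,220:520]
cv2.imwrite('pics/a.png',cv2.resize(a,(800,480),interpolation=cv2.INTER_CUBIC))
cv2.imwrite('pics/b.png',cv2.resize(b,(600,600),interpolation=cv2.INTER_CUBIC))
```

```text
(no output)
```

View pics/a.png

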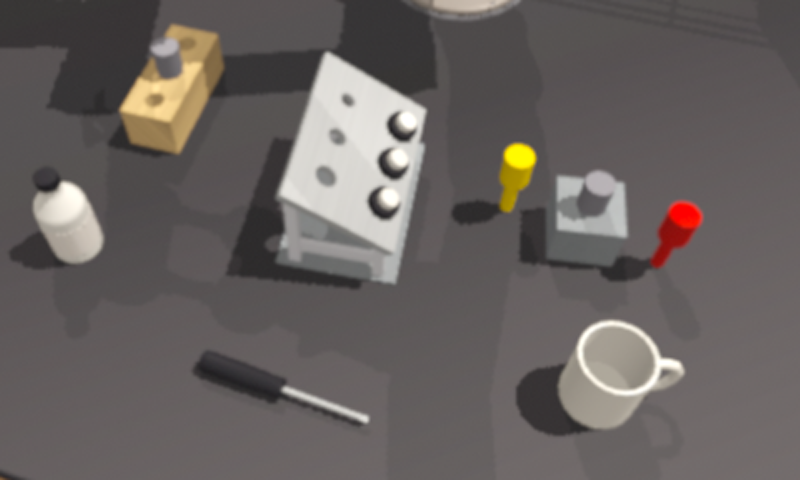

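View pics/b.png

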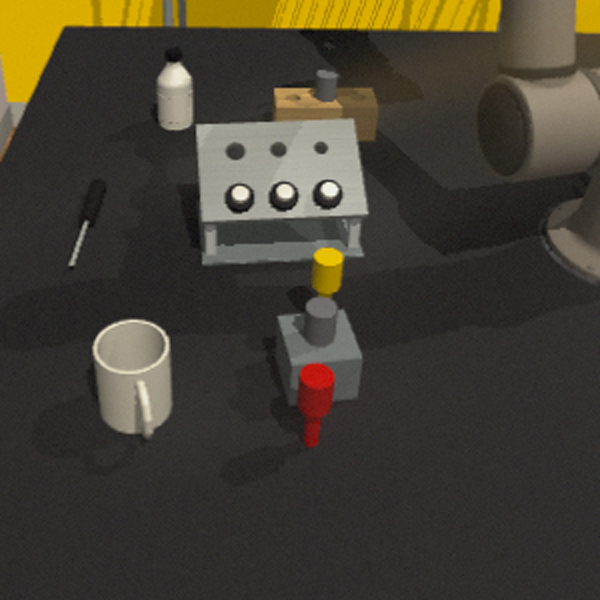

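The scene view shows the holder (grey pin) at about px (445,193), between the yellow and red decoys. The gauge holes are at about (313,178), (319,159) and (324,140), and the spare pin stands in the rack at top left. The side view agrees. The tool can't tilt, so I'll have to pivot the pin in the grasp against the holder's rim. First I'll fit the gauge pose from both views.

```bash
cat >> h.py <<'E'
from scipy.optimize import least_squares
def gframe(yaw):
    # columns: slope x, row y, normal z
    M=np.array([[0,-np.cos(np.pi/6),.5],[1,0,0],[0,.5,np.cos(np.pi/6)]]).T
    return R.from_euler('z',yaw,degrees=True).as_matrix()@M
LOC={'h0':(0,60,0),'h1':(0,0,0),'h2':(0,-60,0),'k0':(-75,60,22),'k1':(-75,0,22),'k2':(-75,-60,22)}
def proj(c,P):
    T=np.linalg.inv(np.array(c['cam_to_world']));rv,_=cv2.Rodrigues(T[:3,:3])
    return cv2.projectPoints(np.array(P,float).reshape(-1,1,3),rv,T[:3,3],K(c),np.array(c['dist_coeffs'],float))[0][:,0]
def gfit(obs):  # obs: list (cam, key, px)
    def f(p):
        G=gframe(p[3]); return np.concatenate([(proj(c,p[:3]+G@np.array(LOC[k]))[0]-px) for c,k,px in obs])
    s=least_squares(f,[490,-45,120,0],loss='soft_l1'); return s.x,f(s.x).reshape(-1,2)
E
python3 - <<'E'
from h import *
np.set_printoptions(precision=1,suppress=True)
obs=[];C={}
G0={'scene':{'h0':(313,178),'h1':(318.5,158.5),'h2':(324,140)},'side':{'h0':(337.5,175.5),'h1':(359,174.5),'h2':(380.5,173.5)}}
KS={'scene':{'k0':(343,190),'k1':(348,169.5),'k2':(352.5,151)},'side':{'k0':(340,197),'k1':(362.5,195.5),'k2':(384,195)}}
for n in ['scene','side']:
    c=viewer.camera(n);C[n]=c; g=c['img'].mean(2)
    for k,(u,v) in G0[n].items():
        x,y=int(u),int(v); w=g[y-7:y+8,x-8:x+9]; 
        bg=np.median(w); ys,xs=np.mgrid[y-7:y+8,x-8:x+9]; wt=np.clip(bg-w-25,0,None)*(np.hypot(xs-u,ys-v)<8); px=(np.sum(wt*xs)/wt.sum(),np.sum(wt*ys)/wt.sum())
        print(n,k,np.array(px)); obs.append((c,k,np.array(px)))
    for k,(u,v) in KS[n].items():
        x,y=int(u),int(v); w=g[y-8:y+9,x-8:x+9]; ys,xs=np.mgrid[y-8:y+9,x-8:x+9]
        # white cap: bright blob surrounded by black collar
        m=((w>140)&(np.hypot(xs-u,ys-v)<6)).astype(np.uint8); _,lab,st,cen=cv2.connectedComponentsWithStats(m)
        i=1+np.argmax(st[1:,4]); px=cen[i]+[x-8,y-8]; print(n,k,px,st[i]); obs.append((c,k,px))
p,res=gfit(obs); print(p); print(res)
p1,_=gfit([o for o in obs if o[1][0]=='h']); print('holes only',p1)
for n in C: print(n,gfit([o for o in obs if o[0] is C[n]])[0])
# pin grip tops
for n in C:
    c=C[n]; ms=masks_of(c,'pin_thin_mid')+masks_of(c,'pin_thick_mid')
    for m in ms[:6]:
        P=cloud(c,m['region']); t=P[P[:,2]>np.percentile(P[:,2],97)-6]; col=c['img'][m['region']].mean(0)
        print(n,round(m['conf'],2),m['bbox'],'col',col,'top',t.mean(0),(t.min(0)+t.max(0))/2,len(t))
    for q in masks_of(c,'holder_hole0')[:2]: print('holder mask',q['conf'],q['bbox'])
E
```

```text
scene h0 [312.5 177.5]
scene h1 [318.3 158. ]
scene h2 [323.4 139.7]
scene k0 [343.8 188.9] [ 4  3 10  9 77]
scene k1 [348.6 168.7] [ 4  3 10 10 84]
scene k2 [353.2 150.2] [ 4  3 11 10 83]
side h0 [337.2 175.4]
side h1 [358.7 174.4]
side h2 [380.  173.6]
side k0 [339.8 196.2] [ 4  4  9  8 51]
side k1 [362.2 195.2] [ 4  5  9  8 53]
side k2 [384.3 194.3] [ 4  4  9  8 52]
[498.8 -35.8 124.4   5.9]
[[-0.7  0.1]
 [-0.5 -0. ]
 [-0.1  0.1]
 [ 0.4 -0.7]
 [ 0.3 -0.3]
 [ 0.2 -0.3]
 [ 0.   0. ]
 [-0.1  0.2]
 [-0.1  0.3]
 [-0.3  0. ]
 [-0.2  0.1]
 [-0.1  0.2]]
holes only [498.9 -34.8 125.3   6.5]
scene [494.5 -36.9 118.6   5.6]
side [498.8 -35.1 125.3   6.3]
scene 0.93 [399.1, 166.8, 420.6, 195.7] col [195.9 174.5   2.2] top [446.8 176.8 104.9] [446.  177.  104.7] 125
scene 0.63 [440.6, 173.4, 457.2, 195.1] col [134.1 129.9 132.7] top [460.4 271.7 110.2] [458.2 271.4 110.5] 149
scene 0.66 [224.9, 108.3, 244.5, 127.5] col [136.  128.4 126.1] top [ 412.3 -304.6  110. ] [ 411.5 -304.2  110.2] 109
holder mask 0.8 [421.9, 178.0, 463.5, 224.1]
side 0.93 [366.6, 281.8, 385.5, 323.3] col [134.7  25.8  21.5] top [467.9 371.1 104.4] [468.4 369.9 103.7] 197
side 0.74 [374.1, 224.3, 388.8, 250.7] col [161.9 132.8   6.4] top [443.4 178.2 105.2] [444.3 205.1 105.3] 118
side 0.73 [372.3, 249.1, 388.4, 273.1] col [85.4 82.9 82.3] top [457.7 275.4 109.7] [457.7 273.8 109.1] 132
side 0.55 [377.0, 135.6, 387.2, 149.2] col [84.8 81.2 77.6] top [ 411.1 -300.4  110. ] [ 411.6 -301.9  109.7] 48
holder mask 0.68 [354.5, 256.0, 401.8, 301.6]
```

>>> play_rows(
  moves=[
    [[85,0,0,-12,-0.15],[85,0,0,-12,-0.15],[85,0,0,-12,-0.15],[85,0,0,-12,-0.15],[85,0,0,-12,-0.15],[85,0,0,-12,-0.15],[85,0,0,-12,-0.15],[85,0,0,-12,-0.15],[85,0,0,-4,-0.043],[85,35,30,0,0],[85,35,30,0,0],[85,35,30,0,0],[85,35,30,0,0],[85,35,30,0,0],[85,35,30,0,0],[85,35,30,0,0],[85,35,30,0,0],[85,35,30,0,0],[85,35,30,0,0]],
  ],
  newtons=20,
)

```text
time: 3.7
tcp_pos: [482.6, -95.3, 331.5]
tcp_rot: [180.0, 0.0, 96.0]
force: [0.8, -0.7, 0.1]
opening: 0.995
```

Run:
```python
from h import *
np.set_printoptions(precision=1,suppress=True)
s=monitor.observe(); print(s['time'],s['tcp_pos'],s['tcp_rot'])
c=viewer.camera('wrist'); save(c,'w1.png'); print(np.array(c['cam_to_world']).round(2),c['fx'])
G=gframe(6.2); 
for k,l in LOC.items(): print(k,proj(c,np.array([498.7,-35.5,124.5])+G@np.array(l)))
```

```text
3.7 [482.6 -95.3 331.5] [180.   0.  96.]
[[  1.    0.1   0.  472.6]
 [  0.1  -0.9  -0.3 -14.4]
 [  0.    0.3  -0.9 474.1]
 [  0.    0.    0.    1. ]] 337.4300232580572
h0 [[405.2 111.4]]
h1 [[346.  111.3]]
h2 [[286.6 111.5]]
k0 [[405.8  33. ]]
k1 [[346.   32.6]]
k2 [[286.   32.8]]
```

View pics/w1.png

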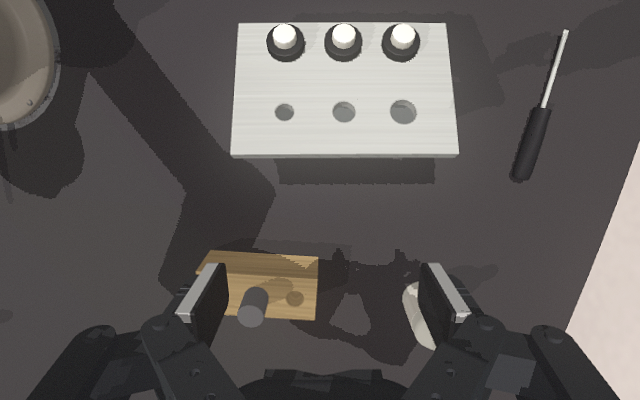

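The wrist view shows the row of holes level at (403,112), (344,112) and (285,112), which confirms the 6° yaw. The keys are at v≈36. I'll refine the fit with this view.

Run:
```python
from h import *
np.set_printoptions(precision=2,suppress=True)
def cen(c,uv,dark,rad):
    g=c['img'].mean(2); u,v=uv; ys,xs=np.mgrid[0:400,0:640]; n=np.hypot(xs-u,ys-v)<rad
    m=(n&((g<175) if dark else (g>215))).astype(np.uint8); _,lab,st,ce=cv2.connectedComponentsWithStats(m)
    i=1+np.argmax(st[1:,4]); return ce[i],st[i]
c=viewer.camera('wrist');obs=[]
for k,uv in {'h0':(403,112),'h1':(344,112),'h2':(285,112)}.items():
    e,s=cen(c,uv,True,20);print(k,e,s);obs.append((c,k,e))
for k,uv in {'k0':(403,36),'k1':(343,36),'k2':(284,36)}.items():
    a=masks_of(c,{'k0':'key_large_top','k1':'key_middle_top','k2':'key_small_top'}[k])
    e,s=cen(c,uv,False,14);print(k,e,s,[(q['conf'],q['bbox']) for q in a[:1]])
for k in ['plate_hole1','key_large_top','key_middle_top','key_small_top']:
    print(k,[(round(q['conf'],2),np.array(q['pixel'])) for q in pinpoint(c,k)[:3]])
for z in (118,121,124.5):
    G=gframe(6.0)
    print(z,[at_z(c,o[2],z) for o in obs])
print([depth(c,o[2]+[0,18]) for o in obs],[depth(c,o[2]+[0,-20]) for o in obs])
m=np.zeros((400,640),bool); m[60:95,250:440]=1; m[125:148,250:440]=1
P=cloud(c,m); q=P.mean(0); n=np.linalg.svd(P-q,full_matrices=False)[2][2]; n*=np.sign(n[2]); print('plate',q,n,np.degrees(np.arccos(n[2])),np.degrees(np.arctan2(-n[0],n[1])), 'z at (498.5,-35.5)', q[2]-(n[0]*(498.5-q[0])+n[1]*(-35.5-q[1]))/n[2])
```

```text
h0 [398.83 117.72] [386 106  27  24 508]
h1 [339.85 117.4 ] [329 107  23  21 372]
h2 [280.67 117.58] [271 109  20  18 263]
k0 [400.    39.59] [390  30  21  20 319] [(0.83, [387.7, 28.9, 412.7, 55.8])]
k1 [340.27  39.15] [330  29  22  21 325] [(0.94, [328.6, 31.5, 349.8, 55.3])]
k2 [280.85  38.99] [271  29  21  21 312] [(0.64, [267.7, 30.7, 291.2, 54.4])]
plate_hole1 [(0.93, array([339.4, 116.5])), (0.91, array([400.4, 117.4])), (0.7, array([280.4, 116.6]))]
key_large_top []
key_middle_top [(0.89, array([338.2,  38.4]))]
key_small_top [(0.89, array([279.9,  38.8]))]
118 [array([557.42, -29.76, 118.  ]), array([496.59, -36.37, 118.  ]), array([435.83, -43.19, 118.  ])]
121 [array([556.72, -29.59, 121.  ]), array([496.4 , -36.14, 121.  ]), array([436.15, -42.9 , 121.  ])]
124.5 [array([555.91, -29.4 , 124.5 ]), array([496.19, -35.88, 124.5 ]), array([436.54, -42.57, 124.5 ])]
[array([556.42, -46.2 , 135.62]), array([497.71, -52.54, 135.45]), array([439.06, -59.1 , 135.63])] [array([554.64, -10.  , 114.86]), array([494.33, -16.63, 113.94]), array([433.93, -23.39, 114.46])]
plate [499.62 -18.29 114.74] [-0.03  0.51  0.86] 30.855065689867004 3.535321915540591 z at (498.5,-35.5) 124.9561446766941
```

>>> play_rows(
  moves=[
    [[85,39,1.3,0,0],[85,39,1.3,0,0],[85,39,1.3,0,0],[85,39,1.3,0,0],[85,39,1.3,25,0],[85,39,1.3,25,0],[85,39,1.3,25,0],[85,39,1.3,25,0],[85,0,0,0,0],[85,0,0,0,0]],
  ],
)

```text
time: 5.15
tcp_pos: [459.5, 214.0, 231.0]
tcp_rot: [-179.9, 0.0, 96.1]
force: [-1.0, 0.2, -0.2]
opening: 0.992
```

Run:
```python
from h import *
np.set_printoptions(precision=1,suppress=True)
c=viewer.camera('wrist'); s=monitor.observe(); print(s['time'],s['tcp_pos'],s['tcp_rot']); save(c,'w2.png')
for k in ['pin_thin_mid','pin_thick_mid']:
    for m in masks_of(c,k)[:4]:
        P=cloud(c,m['region']); t=P[P[:,2]>np.percentile(P[:,2],95)-5]; print(k,round(m['conf'],2),m['bbox'],c['img'][m['region']].mean(0),(t.min(0)+t.max(0))/2,t.mean(0),np.ptp(t,axis=0))
```

```text
5.2 [460.  213.4 231.7] [180.   0.  96.]
pin_thin_mid 0.82 [329.0, 0.0, 372.4, 20.6] [182.   59.1  55.8] [466.3 354.6 103.8] [466.3 354.3 104.5] [26.4  8.   6.2]
pin_thin_mid 0.76 [304.7, 94.2, 345.9, 143.3] [194.1 190.6 191.3] [454.4 271.  109.4] [454.3 271.4 109.9] [34.4 34.9  5.9]
pin_thin_mid 0.58 [276.1, 187.1, 321.3, 249.9] [232.9 222.7 100. ] [439.7 175.3 103.9] [439.9 176.3 104.8] [35.1 35.6  5.8]
pin_thin_mid 0.49 [230.5, 286.9, 437.5, 389.9] [170.9 170.7 167. ] [480.7 106.7 204.5] [491.3  32.6 106.2] [194.4 238.9 207. ]
```

View pics/w2.png

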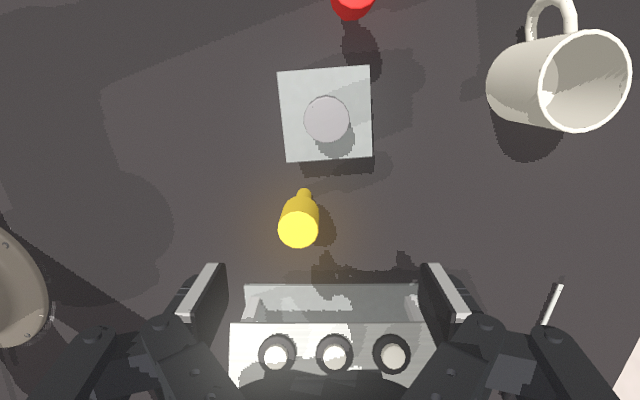

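>>> play_rows(
  moves=[
    [[85,29.3,1.3,20,0],[85,29.2,1.3,20,0],[85,0,0,35,0],[85,0,0,35,0],[85,0,0,28,0],[85,0,0,20,0],[85,0,0,0,0],[85,0,0,0,0],[30,0,0,0,0],[30,0,0,0,0],[30,0,0,0,0],[30,0,0,0,0],[30,0,0,0,0],[30,0,0,0,0],[30,0,0,0,0],[30,0,0,0,0]],
  ],
  newtons=40,
)

```text
time: 6.9
tcp_pos: [456.4, 272.9, 74.2]
tcp_rot: [179.9, -0.0, 96.0]
force: [-2.1, -1.2, 6.8]
opening: 0.408
```

Run:
```python
from h import *
np.set_printoptions(precision=1,suppress=True)
s=monitor.observe(); print(s['time'],s['tcp_pos'],s['tcp_rot'],s['force'],s['moment'],s['opening'])
for n in ['scene','side']:
  c=viewer.camera(n); save(c,n+'1.png')
  for k in ['pin_thin_mid']:
    for m in masks_of(c,k)[:4]:
        P=cloud(c,m['region']); t=P[P[:,2]>np.percentile(P[:,2],95)-5]; print(n,k,round(m['conf'],2),m['bbox'],(t.min(0)+t.max(0))/2)
```

```text
6.9 [456.4 272.9  74.2] [179.9  -0.   96. ] [-2.1 -1.2  6.8] [-0.2  0.1 -0. ] 0.4078680413080061
scene pin_thin_mid 0.81 [475.1, 188.6, 499.7, 221.9] [468.8 369.3 105.9]
scene pin_thin_mid 0.79 [401.8, 162.8, 419.0, 197.0] [446.9 177.  105. ]
scene pin_thin_mid 0.67 [439.1, 177.2, 447.7, 195.8] [461.6 260.  110.4]
side pin_thin_mid 0.73 [374.1, 249.0, 388.3, 275.5] [457.9 273.7 109.9]
side pin_thin_mid 0.6 [366.5, 282.4, 386.2, 324.5] [468.5 369.9 104.4]
```

>>> play_rows(
  moves=[
    [[30,0,0,-12,0],[30,0,0,-12,0],[30,0,0,-12,0],[30,0,0,-12,0],[30,5,0,0,0],[30,4,0,0,0],[30,4,0,0,0],[30,4,0,0,0],[30,4,0,0.5,0],[30,5,0,0.7,0],[30,5,0,0.8,0],[30,5,0,1.4,0],[30,4,0,1.4,0],[30,4,0,1.4,0],[30,3.5,0,1.7,0],[30,0,0,0,0],[30,0,0,0,0]],
  ],
  newtons=25,
)

```text
time: 8.8
tcp_pos: [450.8, 320.2, 113.2]
tcp_rot: [-180.0, -0.0, 96.0]
force: [0.1, -2.7, -0.9]
opening: 0.412
```

Run:
```python
from h import *
np.set_printoptions(precision=1,suppress=True)
s=monitor.observe(); print(s['time'],s['tcp_pos'],s['tcp_rot'],s['force'],s['moment'],s['opening'])
c=viewer.camera('scene'); d=viewer.camera('side')
a=cv2.resize(c['img'][120:240,400:520],(480,480),interpolation=cv2.INTER_CUBIC); b=cv2.resize(d['img'][190:310,330:410],(320,480),interpolation=cv2.INTER_CUBIC)
cv2.imwrite('pics/t1.png',np.hstack([a,b])[:,:,::-1])
```

```text
8.8 [450.8 320.2 113.2] [-180.   -0.   96.] [ 0.1 -2.7 -0.9] [-0.5 -0.2  0.1] 0.4117504815406158
```

View pics/t1.png

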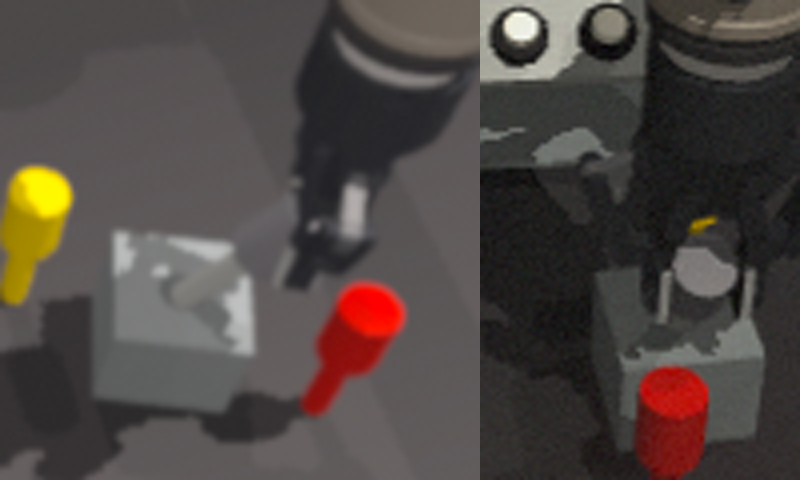

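The scene crop shows the pin leaning about 30° towards +y, with its tip still in the holder. I'll draw it out along its axis and carry it to above the largest hole.

>>> play_rows(
  moves=[
    [[30,5,0,-8.7,0],[30,5,0,-8.7,0],[30,0,0,-20,0],[30,0,0,-28,0],[30,0,0,-28,0],[30,-20,4,0,0],[30,-38,8,0,0],[30,-38,9,0,0],[30,-38,9,0,0],[30,-38,9,0,0],[30,-38,9,0,0],[30,-38,9,0,0],[30,-38,9,0,0],[30,-22,8,0,0],[30,0,4,0,0],[30,0,0,0,0],[30,0,0,0,0]],
  ],
  newtons=50,
)

```text
time: 10.6
tcp_pos: [559.6, 33.1, 207.1]
tcp_rot: [180.0, -0.0, 96.1]
force: [0.5, -0.2, -1.6]
opening: 0.413
```

Run:
```python
from h import *
np.set_printoptions(precision=1,suppress=True)
s=monitor.observe(); print(s['time'],s['tcp_pos'],s['tcp_rot'],s['force'],s['moment'],s['opening'])
t=s['tcp_pos']
C=[viewer.camera(n) for n in ('scene','side','wrist')]
for c,n in zip(C,('scene','side','wrist')):
    save(c,n+'2.png')
    for k in ['pin_thin_mid','pin_thick_mid']:
        print(n,k,[(round(q['conf'],2),np.array(q['pixel'])) for q in pinpoint(c,k)[:4]])
    print(n,'pivot proj',proj(c,t+[0,0,21]))
a=0;ims=[]
for c in C[:2]:
    u,v=proj(c,t+[0,0,-10])[0].astype(int); ims.append(cv2.resize(c['img'][max(v-50,0):v+50,u-40:u+40],(320,400),interpolation=cv2.INTER_CUBIC))
cv2.imwrite('pics/t2.png',cv2.resize(np.hstack(ims),(640,400))[:,:,::-1])
```

```text
10.6 [559.6  33.1 207.1] [180.   -0.   96.1] [ 0.5 -0.2 -1.6] [ 0.1 -0.   0. ] 0.4126609155071766
scene pin_thin_mid [(0.74, array([404.6, 183.4])), (0.71, array([486.8, 208.1])), (0.51, array([329.6, 162.9]))]
scene pin_thick_mid [(0.77, array([235. , 129.3]))]
scene pivot proj [[339.5 154.4]]
side pin_thin_mid [(0.86, array([377.1, 307.5])), (0.66, array([381.6, 244.2])), (0.52, array([335.2, 155.4]))]
side pin_thick_mid [(0.7, array([306.1, 159. ])), (0.6, array([379.4, 151.5]))]
side pivot proj [[336.8 153.4]]
wrist pin_thin_mid []
wrist pin_thick_mid [(0.72, array([151.4, 180.7]))]
wrist pivot proj [[326.4 291.1]]
```

View pics/t2.png

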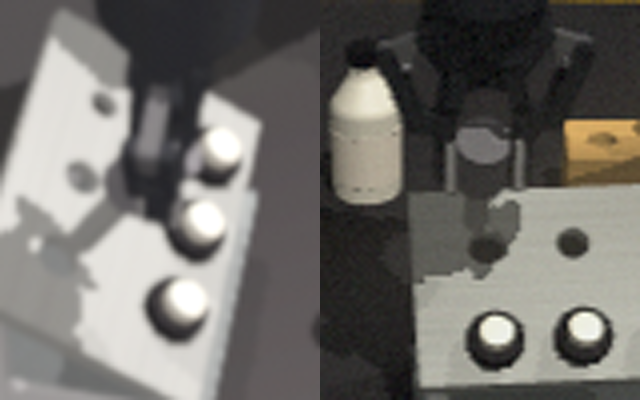

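View pics/wrist2.png

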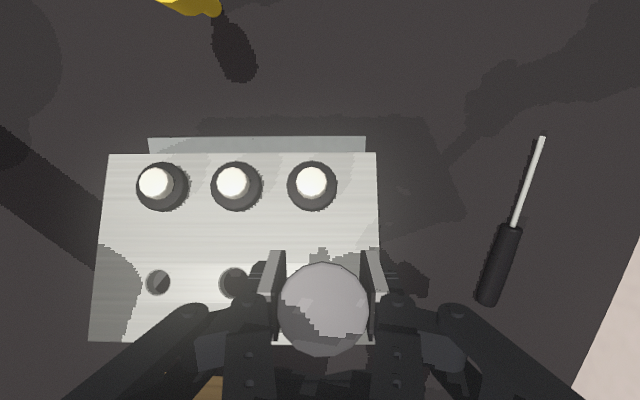

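The scene crop shows the shank leaning over the hole at about the plate's tilt. The wrist view shows the grip centred between the pads at column 323 and the large key at 312, so the hand is about 9 mm too far along the row. I'll fit the pin's axis from depth.

```bash
cat >> h.py <<'E'
H1=np.array([497.5,-35.5,124.5]);YAW=6.0
def axisfit(cams,verbose=1):
    """fit pin axis in the gauge frame: returns params of line (x,y at z=z0; slopes) & radius"""
    G=gframe(YAW); s=monitor.observe(); piv=G.T@(s['tcp_pos']+[0,0,21]-H1)
    out={}
    for n in cams:
        c=viewer.camera(n); P=(cloud(c,np.ones((400,640),bool))-H1)@G
        L=[]
        t=P[:,2]-piv[2]; d=P[:,:2]-piv[:2]
        m=(t<-34)&(t>-88)&(np.hypot(d[:,0],d[:,1])<22)&(P[:,2]>6)
        Q=P[m]
        if len(Q)<30: print(n,'few',len(Q)); continue
        z0=piv[2]-60
        def f(p):
            dz=Q[:,2]-z0; a=np.array([p[2],p[3],1]);L=np.linalg.norm(a)
            w=Q-np.array([p[0],p[1],z0]); return np.linalg.norm(np.cross(w,a/L),axis=1)-p[4]
        r_=least_squares(f,[piv[0],piv[1],0,0,9.5],loss='soft_l1',f_scale=1.,bounds=([-500,-500,-.6,-.6,8.4],[500,500,.6,.6,10.6]))
        print(n,len(Q),'piv',piv.round(1),'axis xy@piv-60',r_.x[:2].round(1),'slopes deg',np.degrees(np.arctan(r_.x[2:4])).round(1),'rad',r_.x[4].round(2),'rms',np.sqrt((f(r_.x)**2).mean()).round(2),'zmin',Q[:,2].min().round(1))
E
python3 -c "
from h import *
axisfit(['scene','side'])"
```

```text
scene 108 piv [ -0.8  69.  119.8] axis xy@piv-60 [ 2.1 70.7] slopes deg [ 1.4 -0.3] rad 8.4 rms 1.02 zmin 33.0
side 47 piv [ -0.8  69.  119.8] axis xy@piv-60 [ 4.  70.9] slopes deg [0.1 0.1] rad 8.4 rms 0.97 zmin 32.5
```

The pin is the thin one (fitted radius 8.4–8.5), tilted within about 1.5° of the plate normal. I'll correct the row position and start inserting.

>>> play_rows(
  moves=[
    [[30,2.2,-9.2,1.3,0],[30,-5,0,8.7,0],[30,-5,0,8.7,0],[30,-2.5,0,4.3,0],[30,-2.5,0,4.3,0],[30,-2.5,0,4.3,0],[30,-2.5,0,4.3,0],[30,-2.5,0,4.3,0],[30,0,0,0,0]],
  ],
)

```text
time: 12.05
tcp_pos: [552.5, 10.3, 165.9]
tcp_rot: [-179.9, -0.0, 96.0]
force: [-0.6, -0.3, -2.0]
opening: 0.41
```

Run:
```python
from h import *
np.set_printoptions(precision=1,suppress=True)
s=monitor.observe(); print(s['time'],s['tcp_pos'],s['force'],s['moment'])
axisfit(['scene','side'])
c=viewer.camera('scene');d=viewer.camera('side')
b=c['img'][145:195,290:350];e=d['img'][150:200,305:365]
cv2.imwrite('pics/t3.png',np.hstack([cv2.resize(q,(400,333),interpolation=cv2.INTER_CUBIC) for q in (b,e)])[:,:,::-1])
```

```text
12.05 [552.5  10.3 165.9] [-0.6 -0.3 -2. ] [ 0.1 -0.  -0. ]
scene 57 piv [-3.3 59.5 73.9] axis xy@piv-60 [-0.6 61.3] slopes deg [1.7 0.3] rad 8.4 rms 0.79 zmin 6.6
side few 24
```

View pics/t3.png

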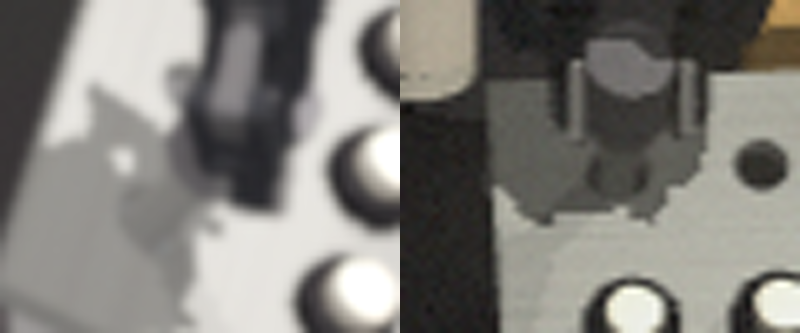

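The tip has gone in with no contact force. I'll push on to the shoulder.

>>> play_rows(
  moves=[
    [[30,-2.5,0,4.3,0],[30,-2.5,0,4.3,0],[30,-2.5,0,4.3,0],[30,-2.5,0,4.3,0],[30,-2.5,0,4.3,0],[30,-2.5,0,4.3,0],[30,-2.5,0,4.3,0],[30,-1.5,0,2.6,0],[30,0,0,0,0],[30,0,0,0,0]],
  ],
)

```text
time: 13.25
tcp_pos: [554.8, -8.2, 133.9]
tcp_rot: [180.0, 0.0, 96.0]
force: [0.3, -0.1, -1.1]
opening: 0.405
```

```bash
cat >> h.py <<'E'
def st():
    G=gframe(YAW); s=monitor.observe(); print(s['time'],s['tcp_pos'].round(1),'piv',(G.T@(s['tcp_pos']+[0,0,21]-H1)).round(1),'F gauge',(G.T@s['force']).round(1),'M',s['moment'].round(2),s['opening'].round(3))
E
python3 -c "
from h import *
st()"
```

```text
Traceback (most recent call last):
  File "h.py", line 57, in st
    G=gframe(YAW); s=monitor.observe(); print(s['time'],s['tcp_pos'].round(1),'piv',(G.T@(s['tcp_pos']+[0,0,21]-H1)).round(1),'F gauge',(G.T@s['force']).round(1),'M',s['moment'].round(2),s['opening'].round(3))
                                                                                                                                                                                           ^^^^^^^^^^^^^^^^^^
AttributeError: 'float' object has no attribute 'round'
```

>>> play_rows(
  moves=[
    [[30,-1,0,1.73,0],[30,-1,0,1.73,0],[30,-0.5,0,0.87,0],[30,0,0,0,0]],
  ],
)

```text
time: 13.65
tcp_pos: [555.1, -10.4, 130.1]
tcp_rot: [180.0, -0.0, 96.0]
force: [-0.8, 3.7, 2.8]
opening: 0.407
```

```bash
sed -i "s/s\['opening'\].round(3)/round(s['opening'],3)/" h.py && python3 -c "
from h import *
st()"
```

```text
13.65 [555.1 -10.4 130.1] piv [-3.2 59.9 32.5] F gauge [-1.8 -0.4  4.3] M [ 0.42  0.27 -0.02] 0.407
```

Contact at 4 N with the shoulder on the plate: home in hole 0. I'll withdraw it and move to the middle hole.

>>> play_rows(
  moves=[
    [[30,2.5,0,-4.33,0],[30,5,0,-8.66,0],[30,5,0,-8.66,0],[30,5,0,-8.66,0],[30,5,0,-8.66,0],[30,5,0,-8.66,0],[30,5,0,-8.66,0],[30,5,0,-8.66,0],[30,5,0,-8.66,0],[30,5,0,-8.66,0],[30,5,0,-8.66,0],[30,0,-15,0,0],[30,0,-20,0,0],[30,0,-15,0,0],[30,0,-10,0,0],[30,0,0,0,0],[30,0,0,0,0]],
  ],
)

```text
time: 15.35
tcp_pos: [490.5, 35.2, 220.9]
tcp_rot: [179.9, 0.0, 96.0]
force: [0.7, 0.8, -2.5]
opening: 0.412
```

Run:
```python
from h import *
st(); axisfit(['scene','side','scene','side'])
# hole centres in the same cameras relative: project gauge model and measure dark centroid of hole0 (free now)
for n in ['scene','side']:
    c=viewer.camera(n); g=c['img'].mean(2); G=gframe(YAW)
    for k in ('h0','h2'):
        u,v=proj(c,H1+G@np.array(LOC[k]))[0]; x,y=int(u),int(v); ys,xs=np.mgrid[y-8:y+9,x-9:x+10]; w=g[y-8:y+9,x-9:x+10]
        wt=np.clip(np.median(w)-w-25,0,None)*(np.hypot(xs-u,ys-v)<8); print(n,k,(u,v),(wt*xs).sum()/wt.sum(),(wt*ys).sum()/wt.sum())
        px=((wt*xs).sum()/wt.sum(),(wt*ys).sum()/wt.sum()); o,d=ray(c,px); N=G[:,2]; X=o+d*((H1-o)@N)/(d@N); print('   gauge xy',(G.T@(X-H1)).round(1))
```

```text
15.35 [490.5  35.2 220.9] piv [ -2.8   0.4 137.2] F gauge [-1.9  0.8 -1.8] M [ 0.03  0.02 -0.03] 0.412
scene 114 piv [ -2.8   0.4 137.2] axis xy@piv-60 [-0.1  2.2] slopes deg [1.5 1.1] rad 8.4 rms 1.03 zmin 50.2
side 52 piv [ -2.8   0.4 137.2] axis xy@piv-60 [1.7 2.1] slopes deg [ 0.5 -0.3] rad 8.4 rms 0.85 zmin 49.4
scene 115 piv [ -2.8   0.4 137.2] axis xy@piv-60 [-0.1  2.4] slopes deg [ 1.6 -0.2] rad 8.4 rms 0.94 zmin 50.1
side 52 piv [ -2.8   0.4 137.2] axis xy@piv-60 [1.7 2.2] slopes deg [ 0.6 -0.6] rad 8.4 rms 0.8 zmin 50.2
scene h0 (np.float64(312.2450394808104), np.float64(177.12597581612692)) 310.5 174.0
   gauge xy [ 6.2 54.4  0. ]
scene h2 (np.float64(323.55943713146934), np.float64(139.3618951667915)) 325.2878078078078 141.15975975975974
   gauge xy [ -5.6 -57.7   0. ]
side h0 (np.float64(337.7199420429833), np.float64(175.43877223947447)) 337.25743944636685 175.90795847750866
   gauge xy [-1.4 61.4  0. ]
side h2 (np.float64(380.43628181517784), np.float64(173.87964335874153)) 380.01509723643807 173.67681678607983
   gauge xy [  0.7 -58.9  -0. ]
```

>>> play_rows(
  moves=[
    [[30,0.3,-0.9,0.2,0],[30,-5,0,8.66,0],[30,-5,0,8.66,0],[30,-5,0,8.66,0],[30,-2.5,0,4.33,0],[30,-2.5,0,4.33,0],[30,-2.5,0,4.33,0],[30,-2.5,0,4.33,0],[30,-2.5,0,4.33,0],[30,0,0,0,0]],
  ],
)

```text
time: 16.65
tcp_pos: [491.6, 7.8, 172.1]
tcp_rot: [-179.9, -0.0, 96.0]
force: [-0.3, -0.6, -1.7]
opening: 0.408
```

```bash
python3 -c "
from h import *
st()"
```

```text
16.65 [491.6   7.8 172.1] piv [-3.5 -1.4 81.2] F gauge [-0.3 -0.3 -1.8] M [0.06 0.06 0.  ] 0.408
```

>>> play_rows(
  moves=[
    [[30,-2.5,0,4.33,0],[30,-2.5,0,4.33,0],[30,-2.5,0,4.33,0],[30,-2.5,0,4.33,0],[30,-2.5,0,4.33,0],[30,-2.5,0,4.33,0],[30,-2.5,0,4.33,0],[30,-2.5,0,4.33,0],[30,-2.5,0,4.33,0],[30,-1,0,1.73,0],[30,-1,0,1.73,0],[30,0,0,0,0]],
  ],
)

```text
time: 17.85
tcp_pos: [494.4, -16.4, 130.1]
tcp_rot: [-180.0, 0.0, 96.0]
force: [0.1, 0.5, -1.6]
opening: 0.411
```

```bash
python3 -c "
from h import *
st()"
```

```text
17.85 [494.4 -16.4 130.1] piv [-3.4 -1.1 32.7] F gauge [-1.2  0.2 -1.1] M [ 0.05 -0.02  0.03] 0.411
```

>>> play_rows(
  moves=[
    [[30,-0.5,0,0.87,0],[30,-0.5,0,0.87,0],[30,0,0,0,0],[30,0,0,0,0]],
  ],
)

```text
time: 18.25
tcp_pos: [494.5, -16.5, 129.6]
tcp_rot: [179.9, -0.0, 96.0]
force: [-2.4, 4.3, 7.0]
opening: 0.406
```

```bash
python3 -c "
from h import *
st()"
```

```text
18.25 [494.5 -16.5 129.6] piv [-3.6 -1.  32.2] F gauge [-0.4 -1.9  8.4] M [ 0.57  0.46 -0.08] 0.406
```

Home in the middle hole too. I'll probe its side walls to centre the pin before trying the tight small hole.

>>> play_rows(
  moves=[
    [[30,1,0,-1.73,0],[30,0,2,0,0],[30,0,2,0,0],[30,0,0,0,0]],
  ],
)

```text
time: 18.65
tcp_pos: [498.5, -16.0, 130.0]
tcp_rot: [-180.0, 0.0, 96.0]
force: [-0.1, -0.8, -1.9]
opening: 0.411
```

```bash
python3 -c "
from h import *
st()"
```

```text
18.65 [498.5 -16.  130. ] piv [-3.5  3.1 32.6] F gauge [-0.2 -0.2 -2.1] M [ 0.04  0.05 -0.04] 0.411
```

>>> play_rows(
  moves=[
    [[30,0,-2,0,0],[30,0,-3,0,0],[30,0,-2,0,0],[30,0,0,0,0]],
  ],
)

```text
time: 19.05
tcp_pos: [492.6, -16.7, 130.4]
tcp_rot: [179.8, 0.0, 96.0]
force: [5.5, 1.3, -4.9]
opening: 0.406
```

```bash
python3 -c "
from h import *
st()"
```

```text
19.05 [492.6 -16.7 130.4] piv [-3.2 -2.9 32.9] F gauge [-3.1  5.6 -3.9] M [ 0.34 -0.94  0.14] 0.406
```

>>> play_rows(
  moves=[
    [[30,0,4,0,0],[30,0,4,0,0],[30,0,0,0,0],[30,0,0,0,0]],
  ],
)

```text
time: 19.45
tcp_pos: [498.8, -15.8, 130.0]
tcp_rot: [-179.9, -0.0, 96.0]
force: [-1.8, -0.4, -1.1]
opening: 0.405
```

```bash
python3 -c "
from h import *
st()"
```

```text
19.45 [498.8 -15.8 130. ] piv [-3.6  3.4 32.7] F gauge [-0.3 -1.9 -1. ] M [-0.01  0.47 -0.1 ] 0.405
```

>>> play_rows(
  moves=[
    [[30,0,-3.7,0,0],[30,-1.3,0,-0.75,0],[30,-1.3,0,-0.75,0],[30,0,0,0,0]],
  ],
)

```text
time: 19.85
tcp_pos: [495.7, -18.3, 131.6]
tcp_rot: [-180.0, -0.1, 96.0]
force: [-0.2, 3.8, -3.5]
opening: 0.409
```

```bash
python3 -c "
from h import *
st()"
```

```text
19.85 [495.7 -18.3 131.6] piv [-0.9  0.1 32.9] F gauge [-5.1  0.2 -1.1] M [ 0.8   0.07 -0.01] 0.409
```

>>> play_rows(
  moves=[
    [[30,2.6,0,1.5,0],[30,1.3,0,0.75,0],[30,1.3,0,0.75,0],[30,0,0,0,0]],
  ],
)

```text
time: 20.25
tcp_pos: [495.5, -13.6, 128.7]
tcp_rot: [180.0, 0.0, 96.0]
force: [0.3, -0.3, -1.8]
opening: 0.41
```

```bash
python3 -c "
from h import *
st()"
```

```text
20.25 [495.5 -13.6 128.7] piv [-6.5  0.3 32.8] F gauge [-0.7  0.3 -1.7] M [ 0.02 -0.04  0.02] 0.41
```

Centre found: row about +0.3, slope about −4.1 in tool coordinates. I'll re-seat the shoulder there, withdraw and go to the small hole.

>>> play_rows(
  moves=[
    [[30,-2.1,0,-1.2,0],[30,-0.8,0,1.3,0],[30,0,0,0,0],[30,2.5,0,-4.33,0],[30,5,0,-8.66,0],[30,5,0,-8.66,0],[30,5,0,-8.66,0],[30,5,0,-8.66,0],[30,5,0,-8.66,0],[30,5,0,-8.66,0],[30,5,0,-8.66,0],[30,0,-15,0,0],[30,0,-20,0,0],[30,0,-15,0,0],[30,0,-10,0,0],[30,0,0,0,0],[30,0,0,0,0]],
  ],
)

```text
time: 21.95
tcp_pos: [432.8, 14.5, 194.0]
tcp_rot: [179.9, 0.0, 96.0]
force: [0.4, 0.9, -2.2]
opening: 0.406
```

```bash
python3 -c "
from h import *
st(); axisfit(['scene','side'])"
```

```text
21.95 [432.8  14.5 194. ] piv [ -3.7 -59.1 106.6] F gauge [-1.8  0.4 -1.5] M [0.02 0.   0.01] 0.406
scene 103 piv [ -3.7 -59.1 106.6] axis xy@piv-60 [ -0.9 -57. ] slopes deg [2.1 0.7] rad 8.4 rms 0.98 zmin 19.4
side 46 piv [ -3.7 -59.1 106.6] axis xy@piv-60 [  1.8 -57.5] slopes deg [-0.9 -0.8] rad 8.63 rms 0.81 zmin 21.8
```

>>> play_rows(
  moves=[
    [[30,0.2,-0.3,0.1,0],[30,-2.5,0,4.33,0],[30,-2.5,0,4.33,0],[30,-1,0,1.73,0],[30,-1,0,1.73,0],[30,-1,0,1.73,0],[30,-1,0,1.73,0],[30,0,0,0,0]],
  ],
)

```text
time: 22.85
tcp_pos: [432.7, 5.6, 177.7]
tcp_rot: [-180.0, 0.0, 96.0]
force: [1.1, -0.3, -3.1]
opening: 0.409
```

```bash
python3 -c "
from h import *
st()"
```

```text
22.85 [432.7   5.6 177.7] piv [ -4.2 -60.2  88.1] F gauge [-1.2  1.1 -2.9] M [ 0.07 -0.   -0.01] 0.409
```

>>> play_rows(
  moves=[
    [[30,-1,0.2,1.73,0],[30,-1,0,1.73,0],[30,-1,0,1.73,0],[30,-1,0,1.73,0],[30,0,0,0,0]],
  ],
)

```text
time: 23.35
tcp_pos: [433.2, 1.6, 170.7]
tcp_rot: [-180.0, 0.0, 96.0]
force: [0.9, -1.5, -1.9]
opening: 0.409
```

```bash
python3 -c "
from h import *
st()"
```

```text
23.35 [433.2   1.6 170.7] piv [ -4.2 -60.   80. ] F gauge [ 0.4  0.7 -2.4] M [0.   0.   0.02] 0.409
```

It's in, well past the taper, with no force. Going on down.

>>> play_rows(
  moves=[
    [[30,-1.5,0,2.6,0],[30,-1.5,0,2.6,0],[30,-1.5,0,2.6,0],[30,-1.5,0,2.6,0],[30,-1.5,0,2.6,0],[30,-1.5,0,2.6,0],[30,0,0,0,0]],
  ],
)

```text
time: 24.05
tcp_pos: [434.1, -7.3, 155.0]
tcp_rot: [-180.0, -0.0, 96.0]
force: [0.5, 0.2, -2.1]
opening: 0.413
```

```bash
python3 -c "
from h import *
st()"
```

```text
24.05 [434.1  -7.3 155. ] piv [ -4.3 -60.1  61.9] F gauge [-1.2  0.5 -1.7] M [ 0.03  0.03 -0.02] 0.413
```

>>> play_rows(
  moves=[
    [[30,-1.5,0,2.6,0],[30,-1.5,0,2.6,0],[30,-1.5,0,2.6,0],[30,-1.5,0,2.6,0],[30,-1.5,0,2.6,0],[30,-1.5,0,2.6,0],[30,-1.5,0,2.6,0],[30,-1.5,0,2.6,0],[30,-1.5,0,2.6,0],[30,-1,0,1.73,0],[30,0,0,0,0]],
  ],
)

```text
time: 25.15
tcp_pos: [435.7, -21.7, 130.0]
tcp_rot: [-180.0, -0.0, 96.0]
force: [0.3, 0.6, -1.4]
opening: 0.409
```

```bash
python3 -c "
from h import *
st()"
```

```text
25.15 [435.7 -21.7 130. ] piv [ -4.2 -60.   33. ] F gauge [-1.2  0.3 -0.9] M [ 0.1  -0.03 -0.06] 0.409
```

>>> play_rows(
  moves=[
    [[30,-0.75,0,1.3,0],[30,0,0,0,0],[85,0,0,0,0],[85,0,0,0,0],[85,0,0,0,0],[85,0,0,0,0],[85,0,0,0,0],[85,0,0,-20,0],[85,0,0,-30,0],[85,0,0,-30,0],[85,0,0,-30,0],[85,0,0,0,0]],
  ],
)

```text
time: 26.35
tcp_pos: [437.9, -22.8, 242.6]
tcp_rot: [179.6, 0.2, 96.0]
force: [0.4, -0.0, -0.3]
opening: 1.001
```

Run:
```python
from h import *
np.set_printoptions(precision=1,suppress=True)
st(); G=gframe(YAW)
W=viewer.camera('wrist'); save(W,'w5.png')
ims=[]
for n in ('scene','side'):
    c=viewer.camera(n); u,v=proj(c,H1+G@np.array([-10,-60,25]))[0].astype(int); ims.append(cv2.resize(c['img'][v-45:v+45,u-40:u+40],(400,450),interpolation=cv2.INTER_CUBIC))
    P=(cloud(c,np.ones((400,640),bool))-H1)@G; m=(np.hypot(P[:,0]-0,P[:,1]+60)<30)&(P[:,2]>10)&(P[:,2]<60); Q=P[m]; t=Q[Q[:,2]>40]; print(n,len(Q),'top z',np.percentile(Q[:,2],[50,95]),'top c',(t.min(0)+t.max(0))/2)
cv2.imwrite('pics/t5.png',np.hstack(ims)[:,:,::-1])
for k,l in LOC.items(): print(k,proj(W,H1+G@np.array(l)))
```

```text
26.35 [437.9 -22.8 242.6] piv [ 53.2 -58.  129.9] F gauge [-0.1  0.4 -0.3] M [0. 0. 0.] 1.001
scene 281 top z [41.3 47.5] top c [ -0.8 -56.2  44.8]
side 196 top z [44.  48.3] top c [ -1.6 -58.   45.3]
h0 [[464.  213.3]]
h1 [[393.1 213.5]]
h2 [[320.8 213.7]]
k0 [[466.9 118.7]]
k1 [[394.5 118.1]]
k2 [[320.7 117.8]]
```

View pics/t5.png

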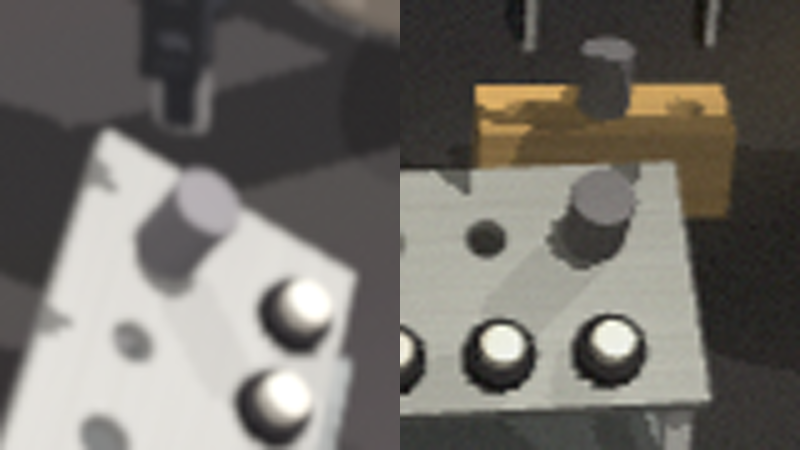

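View pics/w5.png

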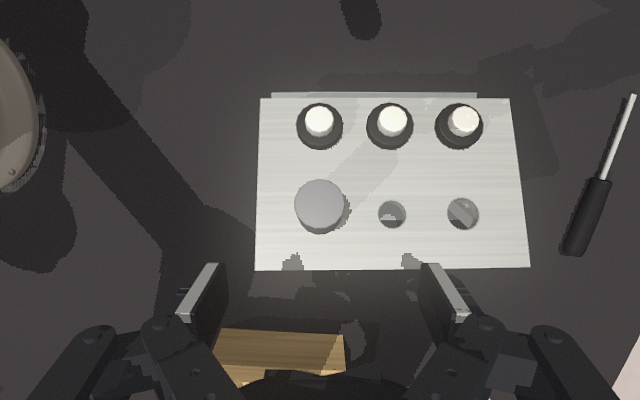

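The pin hangs home in the smallest hole, with its grip top about 45 mm above the plate, and the spare is still in the rack. Next I'll shut the fingers and go over the small key, px (319,120) in the wrist view.

>>> play_rows(
  moves=[
    [[0,37,-0.5,0,0],[0,36,-0.4,0,0],[0,0,0,20,0],[0,0,0,30,0],[0,0,0,30,0],[0,0,0,20,0],[0,0,0,10,0],[0,0,0,10,0],[0,0,0,0,0],[0,0,0,0,0]],
  ],
)

```text
time: 27.5
tcp_pos: [427.7, 50.1, 119.3]
tcp_rot: [180.0, 0.0, 96.0]
force: [0.3, 0.3, 1.1]
opening: 0.003
```

Run:
```python
from h import *
st()
ims=[]
for n in ('scene','side'):
    c=viewer.camera(n); u,v=proj(c,H1+gframe(6)@np.array([-75,-60,22]))[0].astype(int); ims.append(cv2.resize(c['img'][v-30:v+30,u-30:u+30],(400,400),interpolation=cv2.INTER_CUBIC))
cv2.imwrite('pics/t6.png',np.hstack(ims)[:,:,::-1])
```

```text
27.5 [427.7  50.1 119.3] piv [-72.2 -60.5  59.9] F gauge [0.3 0.3 1.1] M [-0.02 -0.01 -0.  ] 0.003
```

View pics/t6.png

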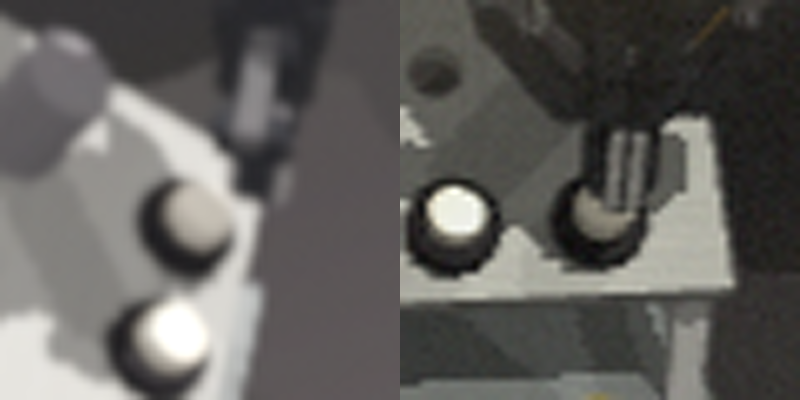

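Run:
```python
from h import *
t=np.array([427.7,50.1,119.3]); G=gframe(6); kx=H1+G@np.array([-75,-60,22]); 
for n in ('scene','side'):
    c=viewer.camera(n); u,v=proj(c,kx)[0].astype(int); o=np.array([u-30,v-30])
    off=400 if n=='side' else 0
    for nm,P in (('key',kx),('tcp',t),('corner',t-11*np.array([-.1045,.9945,0])),('row+15',t+15*np.array([.9945,.1045,0]))): print(n,nm,(proj(c,P)[0]-o)*6.667+[off,0])
```

```text
scene key [204.29416411 203.12439198]
scene tcp [251.3021577  184.99457942]
scene corner [221.56012372 180.15122433]
scene row+15 [244.40523201 215.27880179]
side key [605.08770822 203.66916885]
side tcp [616.19139717 199.28647487]
side corner [611.19050638 183.7799233 ]
side row+15 [578.44808683 200.75004462]
```

>>> play_rows(
  moves=[
    [[0,-4.3,2.5,-2.5,0],[0,-2.5,0,4.33,0],[0,-2.5,0,4.33,0],[0,-1,0,1.73,0],[0,0,0,0,0]],
  ],
)

```text
time: 28.2
tcp_pos: [430.6, 40.0, 110.6]
tcp_rot: [-179.9, -0.0, 96.0]
force: [1.0, 0.4, -0.2]
opening: -0.002
```

```bash
python3 -c "
from h import *
st()"
```

```text
28.2 [430.6  40.  110.6] piv [-67.6 -58.7  47.2] F gauge [-0.3  1.  -0. ] M [-0.06  0.02 -0.01] -0.002
```

>>> play_rows(
  moves=[
    [[0,-1,0,1.73,0],[0,-1,0,1.73,0],[0,0,0,0,0]],
  ],
)

```text
time: 28.5
tcp_pos: [431.2, 38.2, 107.5]
tcp_rot: [180.0, -0.0, 96.0]
force: [-0.4, 1.6, 2.0]
opening: 0.002
```

```bash
python3 -c "
from h import *
st()"
```

```text
28.5 [431.2  38.2 107.5] piv [-67.4 -58.2  43.6] F gauge [-0.4 -0.2  2.6] M [0.14 0.04 0.02] 0.002
```

Contact is at the expected height (2.6 N ≈ 2 mm of travel). I'll press to the bottom.

>>> play_rows(
  moves=[
    [[0,-1,0,1.73,0],[0,-1,0,1.73,0],[0,-0.5,0,0.87,0],[0,0,0,0,0]],
  ],
)

```text
time: 28.9
tcp_pos: [431.5, 35.8, 103.3]
tcp_rot: [180.0, -0.0, 96.0]
force: [-0.6, 1.5, 4.9]
opening: 0.001
```

```bash
python3 -c "
from h import *
st()"
```

```text
28.9 [431.5  35.8 103.3] piv [-67.4 -58.2  38.7] F gauge [ 1.1 -0.5  5.1] M [0.33 0.06 0.04] 0.001
```

>>> play_rows(
  moves=[
    [[0,-0.5,0,0.87,0],[0,0,0,0,0],[0,0,0,0,0]],
  ],
)

```text
time: 29.2
tcp_pos: [431.6, 35.6, 103.1]
tcp_rot: [180.0, -0.0, 96.0]
force: [-3.3, 4.8, 10.8]
opening: 0.001
```

```bash
python3 -c "
from h import *
st()"
```

```text
29.2 [431.6  35.6 103.1] piv [-67.4 -58.1  38.4] F gauge [ 1.  -2.8 11.8] M [0.68 0.38 0.04] 0.001
```

The force passed 5 N and then jumped to 12 N at the stop, after about 6 mm of travel. The key is fully down, so I'll retreat and check.

>>> play_rows(
  moves=[
    [[0,2.5,0,-4.33,0],[0,5,0,-8.66,0],[0,10,0,-17.3,0],[0,10,0,-30,0],[0,10,0,-40,0],[0,0,0,-40,0],[0,0,0,0,0],[0,0,0,0,0],[0,0,0,0,0],[0,0,0,0,0]],
  ],
)

```text
time: 30.2
tcp_pos: [426.7, 72.4, 241.3]
tcp_rot: [-179.8, -0.0, 96.0]
force: [0.5, 0.6, -0.6]
opening: 0.0
```

Run:
```python
from h import *
np.set_printoptions(precision=1,suppress=True)
st(); G=gframe(6); ims=[]
for n in ('scene','side'):
    c=viewer.camera(n); u,v=proj(c,H1+G@np.array([-35,-20,22]))[0].astype(int); ims.append(cv2.resize(c['img'][v-45:v+45,u-45:u+45],(400,400),interpolation=cv2.INTER_CUBIC))
    P=(cloud(c,np.ones((400,640),bool))-H1)@G
    m=(np.hypot(P[:,0],P[:,1]+58)<30)&(P[:,2]>40)&(P[:,2]<60); t=P[m]; print(n,'pin top',t.mean(0),(t.min(0)+t.max(0))/2)
    for k in (60,0,-60):
        q=P[(np.hypot(P[:,0]+75,P[:,1]-k-1)<8)]; print(' key z',k,np.median(q[:,2]))
    print(n,[(round(a['conf'],2),depth(c,a['pixel'])) for a in pinpoint(c,'pin_thick_mid')[:2]])
cv2.imwrite('pics/t7.png',np.hstack(ims)[:,:,::-1])
```

```text
30.2 [426.7  72.4 241.3] piv [-30.4 -59.1 176.7] F gauge [-0.8  0.5 -0.3] M [0.  0.  0.1] 0.0
scene pin top [ -0.8 -54.9  45.7] [ -1.3 -56.6  44.9]
 key z 60 -33.809517717169406
 key z 0 23.733123088159957
 key z -60 23.31437789733753
scene [(0.63, array([ 423. , -290. ,   68.1]))]
side pin top [ -1.6 -57.6  45.3] [ -1.1 -57.7  45. ]
 key z 60 21.27581283733165
 key z 0 20.954364856187674
 key z -60 20.770510039609313
side [(0.42, array([ 408.9, -277.6,   68.1]))]
```

View pics/t7.png

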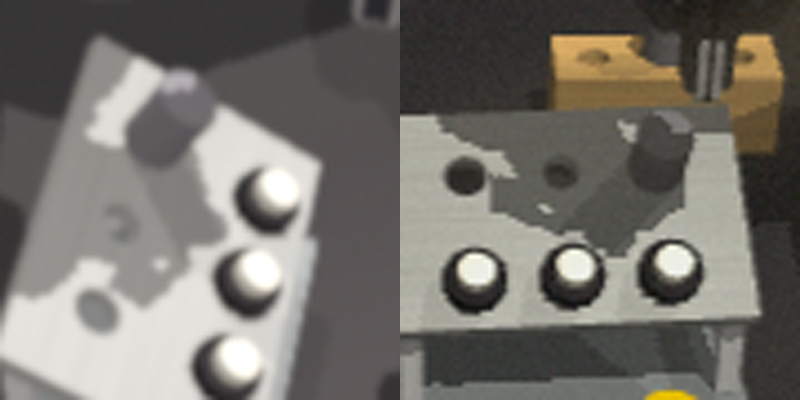

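```bash
python3 -c "
from h import *
print(r.hand_in())"
```

```text
the job is handed in; nothing more can be done
None
```

The holder pin is the thin one. It hangs in the smallest hole and that hole's key has been pressed; I handed in at about 30 s, and no verdict is reported.

- **Tilting the pin:** the tool cannot tilt, so I turned the pin to the plate's angle in the grasp by levering it against the holder's rim. The fit put it within about 2° of the plate normal.
- **Gauging:** it passed the largest hole (shoulder contact 4 N), then the middle hole (8 N), then the smallest. In the smallest I pressed it only lightly and did not read a force before letting go.
- **Key:** I pressed only the small key, with the fingers shut. The force rose to about 5 N and then jumped to 12 N at the stop, after roughly 6 mm of travel.

**Last checks:**
- The top of the grip is about 45 mm above the plate in both views, so the shoulder is home.
- All three keys look up in the pictures and read 21–24 mm above the plate, where 22 is expected.
- The spare pin is still in the rack, and the hand is clear of everything.
- I did not re-measure the mug, bottle or screwdriver at the end, but the arm never went near them.

**What disagreed:**
- The three cameras differ by about 1–2 mm from the tool coordinates. I centred the pin for the tight hole by touching the walls of the middle hole instead.
- In the last scene view, one depth reading for the large key (−34 mm) made no sense. The side view gave 21 mm and the picture shows that key up.

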